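# Index the microscope arm over the ultrasonic sensor board

### The job

The inspection microscope on the swing arm is locked over the middle circuit board, which has been checked; the sensor board with the two round eyes is next. Hook a fingertip under the pull ring of the arm's spring index pin, lift the pin clear, swing the arm by the ring to the next hole on the sensor board's side, so that the lens stands over that board, and release the ring so that the pin springs fully home in the hole. Only hook the ring, do not pinch it from outside; do not touch the microscope, and leave the boards and the loose parts where they lie.

Things in the scene. Friction and masses are not known exactly. Their poses are not given: they have to be found in the camera images.
- jig: Inspection jig, bolted to the desk. Origin: under the middle board, at desk height; z up; +x points to the swing arm's pivot, 150 mm away, -x to the middle hole and the ring, towards the robot. Aluminium base plate 12 mm thick, from x -120 to +210 mm, 350 mm wide. On it three nests, on a circle of 150 mm radius about the pivot, at 0, +25 and -25 degrees, each with one board
- index_plate: Steel index plate of the jig: an arc 44 mm wide on pillars, top 64 mm above the desk, with five brass-bushed holes of 12 mm, 25 degrees apart, on a circle of radius 225 mm about the pivot: at 0 (middle, where the arm starts), +-25 and +-50 degrees. Origin and axes as the jig's
- swing_arm (a joint): Turn of the swing arm (rad), 0 at the start (middle hole); positive is counter-clockwise from above and takes the ring to the jig's -y side. Next holes at +0.436 and -0.436. Aluminium bar 32 mm wide, level, top 78 mm above the desk, reaching 247 mm from the pivot. It turns stiffly (0.12 N m) and stays where left; locked while the pin is in a hole (1 mm play each way at the pin)
- index_pin (a joint): Lift of the spring index pin with its ring (m): 0 fully home, stops at 0.017. The pin (10 mm, round tip) is clear of the plate above 0.008; let go between holes it rests on the plate at about 0.008 and drops in when it comes over a hole (it centres itself from about 3 mm off). Lifting it takes 4.5 N at home, 6.7 N at the top
- ring_top (a point): Underside of the top of the steel pull ring: 165 mm above the desk with the pin home, 225 mm from the pivot. Its x axis runs through the ring, along the arm towards the pivot; y along the ring's width; z up; it moves with arm and pin. The ring is fixed upright on the pin, 50 mm inside, 69 mm outside, bar 6 mm thick and 10 mm deep, clear inside from 115 to 165 mm above the desk
- ring_rim: Outer rim of the same ring. Fingers that pinch the ring press on it; a finger hooked through the ring, pointing forward and down (say 45 degrees) along the arm and lifting the ring's top from within, does not. Below the ring: the plunger housing, 26 mm wide, to 100 mm above the desk. Origin on the pin's axis at desk height with the pin home, axes as ring_top
- microscope: Black digital microscope, an upright cylinder up to 40 mm in diameter, from 55 to 193 mm above the desk, clamped in the swing arm 150 mm from the pivot (75 mm behind the ring). Origin on its axis at desk height
- lens (a point): Centre of the microscope's lens, 55 mm above the desk, on its axis; moves with the swing arm
- sensor_center (a point): Centre of the ultrasonic sensor board, the one to be looked at next: green, 20 x 45 mm, with two metal cylinders (the eyes) 16 mm in diameter, 12 mm tall, side by side. It lies loose in the left or in the right nest; this point is 22 mm above the desk
- driver_center (a point): Centre of the motor driver board: green, 43 x 43 mm, with a tall finned heat sink, 27 mm high; loose in the other side nest; this point is 27 mm above the desk
- controller_center (a point): Centre of the small controller board (18 x 44 mm, two rows of pins), loose in the middle nest under the lens at the start; this point is 19 mm above the desk
- wheel_center (a point): Centre of a loose robot-car wheel lying flat on the desk to the jig's left (+y), 66 mm in diameter, 30 mm high
- motor_center (a point): Centre of a loose yellow gear motor lying to the jig's right (-y), about 70 x 36 x 19 mm
- screwdriver: Loose screwdriver, 170 mm long, lying across in front of the jig, on the robot's side; under 30 mm high; origin under its middle
There are look-alikes about, which are no part of the job. Of the things like the part that bears sensor_center, leave any that is red; of the rest the smaller one is meant.

How it is judged (in metres and radians):
On the way, in this order (a step that is already met when the one before it is completed fails the run):
1. a finger in the ring lifts the pin clear of its hole (value of joint index_pin above 0.009 m and contact force between the fingers and index_pin above 1 N), for 0.1 s.
2. the arm is swung off its hole with the pin up (value of joint index_pin above 0.006 m and (value of joint swing_arm above 0.12 rad or value of joint swing_arm below -0.12 rad)), for 0.05 s.
At the end, for the whole second after the job is handed in: The pin is fully home (within 2 mm) in the hole next to the middle one on the sensor board's side, the lens stands over the centre of the sensor board (within 7 mm), the arm is at rest, the boards (6 mm) and the loose parts (12 mm) lie where they were, and the ring is released (value of joint index_pin below 0.002 m and horizontal distance between lens and sensor_center below 0.007 m and value of joint swing_arm between -0.47 and 0.47 rad and velocity of joint swing_arm between -0.02 and 0.02 rad/s and distance of each of sensor_center, driver_center, controller_center from where it was at the start of the episode below 0.006 m and distance of each of wheel_center, motor_center, screwdriver from where it was at the start of the episode below 0.012 m); the robot touches nothing.
It fails at once if the ring is pinched or pressed from outside (over 4 N on its outer rim) (contact force between the fingers and ring_rim above 4 N).
It fails at once if the microscope is touched (contact force between any of the fingers, the arm and microscope above 1 N).
It fails at once if a circuit board is moved or lifted (over 6 mm) (distance of any of sensor_center, driver_center, controller_center from where it was at the start of the episode above 0.006 m).
It fails at once if a loose part on the desk is moved or lifted (over 12 mm) (distance of any of wheel_center, motor_center, screwdriver from where it was at the start of the episode above 0.012 m).
It also fails if it takes over 42 s, if anything falls off the work surface, if the arm or the gripper's body presses on something with over 40 N, if the wrist force passes 120 N, or if a joint passes its speed limit or range.

### The arm

A 6-joint arm with a two-finger parallel gripper is mounted at the origin on the work surface. World frame = base frame: x ahead of the robot, y to its left, z up, the work surface at z = 0. Lengths are in m, angles in degrees, forces in N, time in s.
With the tool pointing down it reaches from about 0.3 to 0.75 m from the base axis. Payload 8.5 kg.
Tool frame: the origin (TCP) lies at the very end of the fingers, on their centre line; the grasp point (between the pads) lies env.pinch_z behind it (env.pinch_z is the distance from the TCP to the grasp point, in m); z points along the fingers, y is the line along which they close (so a half turn about z gives the same grasp; the last joint's range is limited). The gripper opens to 85 mm and grips with 20 to 120 N. Pads are 22 mm wide; open, the fingers measure 114 mm over their backs; the gripper's body (76 mm by 85 mm) begins 54 mm behind the grasp point. The pads swing forward as they close: fully open they stand 13 mm farther back than shut.
Start: joints at [63.065, 21.807, 74.336, -0, 83.858, -12.336], TCP at [0.139, 0.532, 0.231] pointing down, gripper open.
Joint ranges: [-178.18, 178.18], [-50.72, 133.34], [12.68, 142.11], [-81.47, 261.47], [9.98, 163.14], [-165.26, 165.26]. Speed limits (degrees/s): [136.94, 136.94, 180, 180, 180, 180].

### API

Orientations are given as a 3x3 rotation matrix whose columns are the frame's x, y, z axes.
In Python, from rig import telemetry, get_image, env gives the robot as it stands. The module is installed in compiled form; this text tells all that it offers.
- The arm moves only by the tool apply_moves, never from a script. Its argument "series" is a list of rows, each a list of 7 numbers: the shift along the tool's x, y, z in mm, then the turn, a rotation vector about the tool's x, y, z in degrees, then the opening, from 0 (shut) to 1 (fully open). A call has 1 to 12 rows; each row shifts and turns the commanded pose from where the row before left it, along the tool's axes as they then stand; what a row does not reach is not made up. A row lasts 1/8 s, in which the tool goes at most 62.5 mm and 10.7 degrees, less where a joint would pass 70% of its speed; a pose out of reach is approached as far as the arm can. A call with a gripper value outside its range is refused whole. The fingers move at their own pace and stop on an object; "grip_force" is the grip in N (left out, the last holds). Time passes only in rows, so rows that do not move let the fingers close. It gives the time, the measured TCP pose, the force, the opening and the grip force at its end, in the units of the state.
- telemetry.observe(): the state, without advancing time (a new reading comes with each control period).
- get_image(name): name is "scene" or "top"; returns a dict with "frame" (420x560x3 uint8, red, green, blue), "z_map" (420x560 float32, m along the optical axis (not along the pixel's ray), 0 where there is no reading), "vertical_fov" (degrees; the focal length in pixels is half the picture's height over the tangent of half this angle, whatever the lens; pixels are square), "cx", "cy" (the principal point, pixels), "eye" and "attitude" of the camera in the world. Camera axes: x right, y up, looking along -z (the intrinsics and any distortion apply to the point x, -y, -z); pixel columns grow to the right and rows downward; lengths in m; the calibration is good to about 2 mm. A picture is of the moment at which its call begins.
- env.close_job(): hands the job in; it is judged then, once.
The state is a dict: "time_s": time; "q": joint angles; "qvel": joint speeds; "joint_efforts": joint torques, N m; "position": TCP position; "tool_rot": TCP orientation; "ft_force": force on the tool from outside, world axes, zero at the start; "wrist_torque": the same for the moment, N m; "grip_width": finger opening in m; "gripper_force": force on a finger pad.
Only numpy, scipy, OpenCV 4.12 (cv2) and the standard library are available. Lean on these libraries where they do the work, as an engineer would, in place of code of your own. Each camera call takes 0.05 s, during which the arm holds its last target. There are 200 camera calls.

## Working session

There is one attempt and no reset: what is moved stays moved. The work goes in short steps, Python scripts to look and compute and a tool call to move; the robot and the scene stay as the last step left them, time stands still between calls to the robot, and variables do not carry over. Pictures are saved under pics/ and viewed, at most 10 in all, crops included, and the job is handed in when it is done.

Besides the shell and the picture viewer there is one more tool, called after "Request:" by a JSON object that holds its "op" and its "data", one argument or row to a line. apply_moves: Moves the arm, as the interface text tells. Its arguments: {"type":"object","properties":{"series":{"type":"array"},"grip_force":{"type":"number"}},"required":["series"]}

```bash
mkdir -p pics
cat > h.py <<'E'
import numpy as np, cv2
from rig import telemetry, get_image, env
def cam(n):
    d=get_image(n); d['f']=d['frame'].shape[0]/2/np.tan(np.radians(d['vertical_fov'])/2); return d
def pts(d):
    z=d['z_map']; v,u=np.mgrid[:z.shape[0],:z.shape[1]]
    c=np.stack([(u-d['cx'])/d['f']*z,-(v-d['cy'])/d['f']*z,-z],-1)
    return c@np.array(d['attitude']).T+np.array(d['eye'])
E
python3 - <<'E'
from h import *
for n in('scene','top'):
    d=cam(n); np.savez('d_'+n,**{k:d[k] for k in d}); cv2.imwrite(f'pics/{n}0.png',d['frame'][:,:,::-1])
    print(n,{k:d[k] for k in d if k not in('frame','z_map')})
s=telemetry.observe(); print(s, env.pinch_z)
E
```

```text
scene {'vertical_fov': 47.47120023857214, 'cx': 271.6285438480081, 'cy': 207.71409787242862, 'eye': array([ 0.99328062, -0.65556349,  0.77425881]), 'attitude': array([[ 0.8854434 , -0.28379634,  0.36803482],
       [ 0.46461874,  0.55916416, -0.686633  ],
       [-0.01092794,  0.77897053,  0.62696531]]), 'f': np.float64(477.5868710950294)}
top {'vertical_fov': 46.93047146371738, 'cx': 276.1489746879352, 'cy': 203.2550342777385, 'eye': array([0.41141534, 0.02431944, 1.090284  ]), 'attitude': array([[ 1.28670526e-02,  9.76491909e-01, -2.15169681e-01],
       [-9.99911339e-01,  1.33033460e-02,  5.79532968e-04],
       [ 3.42838597e-03,  2.15143146e-01,  9.76576506e-01]]), 'f': np.float64(483.7694198658058)}
{'time_s': 0.1, 'q': array([ 6.30647696e+01,  2.18368030e+01,  7.43783846e+01, -8.16672965e-04,
        8.38582115e+01, -1.23348234e+01]), 'qvel': array([ 0.02429563, -0.04345385, -0.12049683, -0.05746722, -0.08499701,
        0.09766313]), 'joint_efforts': array([ 4.62586628e-03, -4.49215651e+01, -2.31658459e+01, -1.38043670e-04,
        3.63230167e-03,  2.47233189e-06]), 'position': array([0.13851932, 0.5320045 , 0.23078851]), 'tool_rot': array([[-9.67707693e-01,  2.52074392e-01, -5.67661791e-04],
       [ 2.52074897e-01,  9.67707046e-01, -1.14850493e-03],
       [ 2.59821633e-04, -1.25451035e-03, -9.99999179e-01]]), 'ft_force': array([0.01993832, 0.37239735, 0.51236274]), 'wrist_torque': array([-0.01641912, -0.00667834,  0.00678132]), 'gripper_force': 0.0, 'grip_width': 0.08548438183448645} 0.0187
```

View pics/scene0.png

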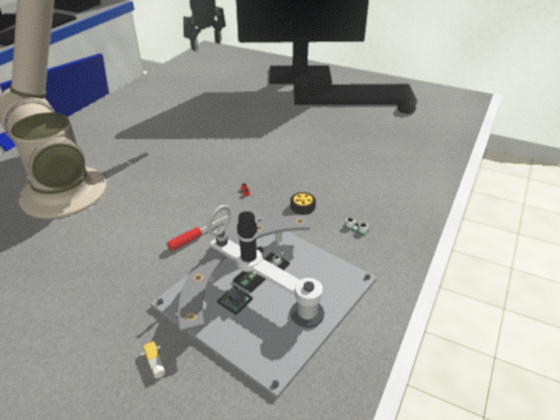

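View pics/top0.png

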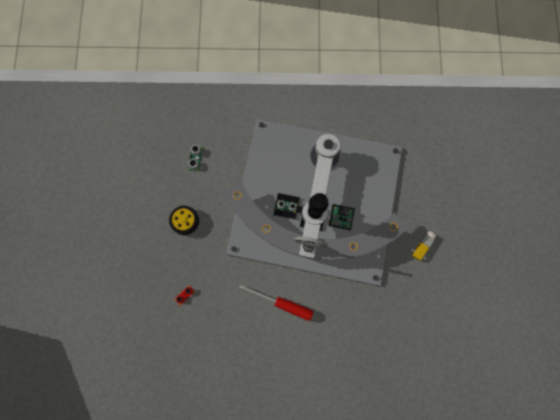

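Run:
```python
from h import *
T=dict(np.load('d_top.npz')); S=dict(np.load('d_scene.npz'))
im=T['frame'][:,:,::-1]
a=cv2.resize(im[130:310,170:440],None,fx=2.9,fy=2.9,interpolation=cv2.INTER_CUBIC)
cv2.imwrite('pics/crop1.png',a)
P=pts(T)
for n,(u,v) in dict(pivot=(328,146),nestsens=(287,206),sens2=(195,157),red=(185,295),h25=(266,228),h50=(237,195),hm25=(353,246),hm50=(394,227),mic=(318,203),armend=(308,252),ring=(310,241),wheel=(184,220),motor=(424,246),drv=(295,309)).items():
    print(n,np.round(P[v,u],4))
# brass holes
hsv=cv2.cvtColor(im,cv2.COLOR_BGR2HSV)
m=cv2.inRange(hsv,(8,70,60),(25,255,255)); 
k,l,st,c=cv2.connectedComponentsWithStats(m)
for i in range(1,k):
    if st[i,4]>10: print(np.round(c[i],1),st[i,4])
for n,D in (('s',S),('t',T)):
    P=pts(D); q=P.reshape(-1,3); q=q[(D['z_map'].ravel()>0)]
    b=q[(q[:,2]>.115)&(q[:,2]<.185)&(q[:,0]>.25)&(q[:,0]<.75)&(abs(q[:,1])<.3)]
    print(n,len(b)); 
    for lo in np.arange(.115,.185,.01):
        c=b[(b[:,2]>=lo)&(b[:,2]<lo+.01)&(b[:,0]<.475)]
        if len(c): print(round(lo,3),len(c),c.min(0).round(4),c.max(0).round(4),c.mean(0).round(4))
```

```text
pivot [ 0.7576 -0.0863  0.0993]
nestsens [ 0.6413 -0.001   0.0197]
sens2 [0.7602 0.216  0.0014]
red [0.4409 0.2226 0.001 ]
h25 [0.5919 0.0459 0.0095]
h50 [ 0.6711  0.115  -0.0047]
hm25 [ 0.5534 -0.1498  0.0115]
hm50 [ 5.997e-01 -2.462e-01  5.000e-04]
mic [ 0.611  -0.0559  0.1915]
armend [ 0.5307 -0.0444  0.0783]
ring [ 0.5407 -0.0419  0.1721]
wheel [0.6037 0.2279 0.032 ]
motor [ 0.5546 -0.307   0.0181]
drv [ 0.4137 -0.0199  0.024 ]
[236.9 194.9] 45
[182.7 218.8] 415
[393.3 226. ] 50
[266.1 227.9] 46
[353.  245.9] 49
[420.  251.1] 215
s 749
t 348
```

View pics/crop1.png

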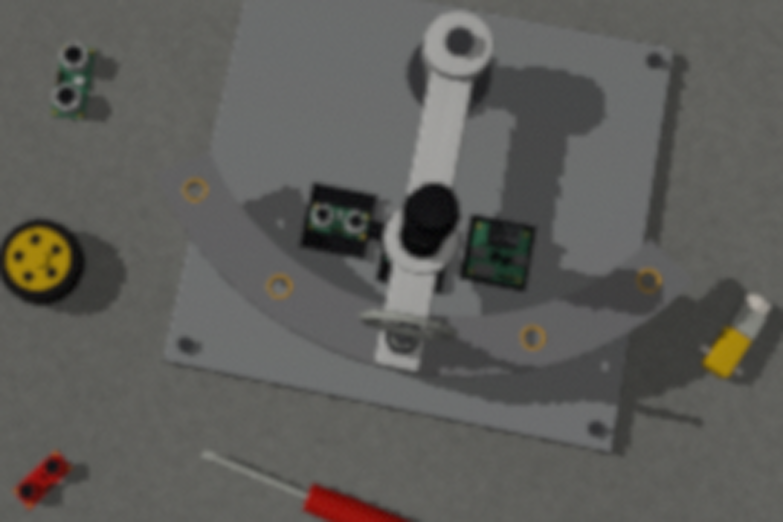

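Candidates for the two-eyed board: green in the left nest (287,206), a larger green one loose on the desk (195,157) and a red one (185,295). The choice is the smaller green one in the left nest, and the driver with the heat sink is at (342,217). The crop confirms it: eyes at crop (322,214) and (356,220). So the swing goes to the jig's +y, negative joint direction.

```bash
cat >> h.py <<'E'
def ray(d,u,v,z):
    r=np.array(d['attitude'])@np.array([(u-d['cx'])/d['f'],-(v-d['cy'])/d['f'],-1]); e=np.array(d['eye'])
    return e+r*(z-e[2])/r[2]
E
python3 - <<'E'
from h import *
T=dict(np.load('d_top.npz')); S=dict(np.load('d_scene.npz'))
def fit(D,px):
    W=np.array([ray(D,*p,.064)[:2] for p in px]); a=np.radians([50,25,-25,-50])
    # jig: pivot (0.15,0); +y side at negative joint angle
    J=np.c_[.15-.225*np.cos(a),.225*np.sin(a)]
    Jc=J-J.mean(0);Wc=W-W.mean(0); th=np.arctan2((Jc[:,0]*Wc[:,1]-Jc[:,1]*Wc[:,0]).sum(),(Jc*Wc).sum())
    R=np.array([[np.cos(th),-np.sin(th)],[np.sin(th),np.cos(th)]]); t=W.mean(0)-R@J.mean(0)
    print('yaw',np.degrees(th),'jig',t,'res mm',(1e3*(W-(J@R.T+t))).round(1).tolist())
    for n,p in dict(pivot=(.15,0),ring=(-.075,0),hole25=tuple(J[1]),sens=(.15-.15*np.cos(a[1]),.15*np.sin(a[1]))).items(): print(n,R@p+t)
fit(T,[(236.9,194.9),(266.1,227.9),(353,245.9),(393.3,226)])
im=S['frame'][:,:,::-1]; hsv=cv2.cvtColor(im,cv2.COLOR_BGR2HSV)
m=cv2.inRange(hsv,(8,70,60),(25,255,255)); k,l,st,c=cv2.connectedComponentsWithStats(m)
for i in range(1,k):
    if st[i,4]>5 and c[i][1]>180: print(np.round(c[i],1),st[i,4])
print(ray(T,287,206,.03),ray(T,318,200,.193), ray(S,247,217,.193), ray(S,221,208,.17), ray(T,310,239.5,.17))
cv2.imwrite('pics/crop2.png',cv2.resize(im[180:340,140:340],None,fx=3.7,fy=3.7,interpolation=cv2.INTER_CUBIC))
E
```

```text
yaw -10.822708142879494 jig [ 0.61773929 -0.05861532] res mm [[-0.4, -0.2], [0.4, -0.3], [-0.3, 0.6], [0.2, -0.1]]
pivot [ 0.76507123 -0.08678091]
ring [ 0.54407333 -0.04453252]
hole25 [0.58263405 0.04490688]
sens [0.64344644 0.00101095]
[302.7 199.2] 230
[299.4 220.2] 18
[259.7 227. ] 9
[197.7 276.9] 41
[190.6 316.2] 45
[150.5 350.3] 223
[ 0.6390594  -0.00071301  0.03      ] [ 0.6165404  -0.05575288  0.193     ] [ 0.6234607  -0.06501468  0.193     ] [ 0.5477811  -0.04091203  0.17      ] [ 0.54393226 -0.04202141  0.17      ]
```

View pics/crop2.png

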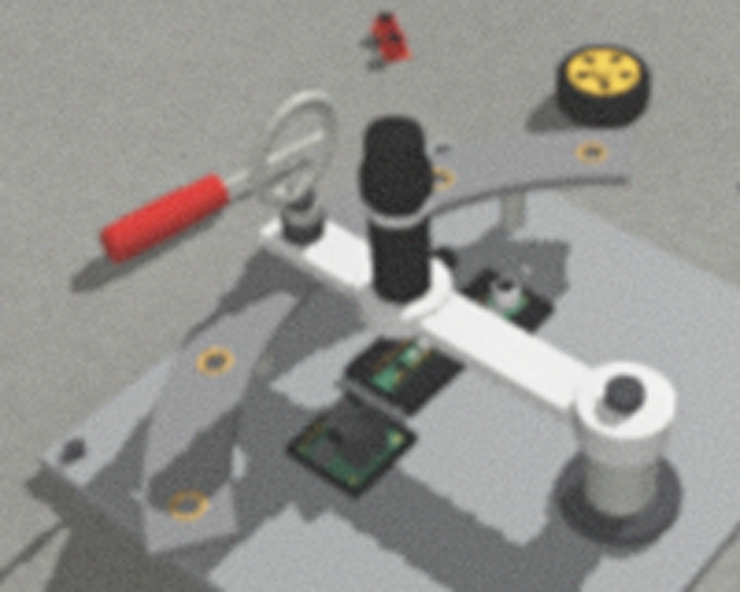

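The scene crop shows the upright ring, with its top near crop (318,95), the housing below it, the microscope behind and a clear approach from the robot's side. Next I plan the reach: fingers shut, pitched 30° down, yaw along the arm.

```bash
cat >> h.py <<'E'
from scipy.spatial.transform import Rotation as Ro, Slerp
PIV=np.array([.7651,-.0868]); YAW=-10.82; RR=.225
def R_tool(yaw,pitch):   # pointing along yaw, pitch deg below horizontal, tool y horizontal left
    y,p=np.radians([yaw,pitch]); z=np.array([np.cos(y)*np.cos(p),np.sin(y)*np.cos(p),-np.sin(p)])
    yy=np.array([-np.sin(y),np.cos(y),0]); return np.stack([np.cross(yy,z),yy,z],1)
def ring_pose(ang,zr,past,pitch=30,side=0):
    """TCP pose: finger axis crosses ring plane at height zr, tip 'past' m beyond; ang=arm turn deg"""
    R=R_tool(YAW+ang,pitch); y=np.radians(YAW+ang); d=np.array([np.cos(y),np.sin(y)])
    c=np.r_[PIV-RR*d,zr]+side*R[:,1]; return c+past*R[:,2],R
def rows(start,wps,op=0,dp=(1,1)):
    p,R=np.array(start[0],float),np.array(start[1],float); out=[]
    for (p1,R1),n in wps:
        p0,R0=p.copy(),R.copy(); sl=Slerp([0,1],Ro.from_matrix([R0,R1]))
        for i in range(1,n+1):
            tp=p0+(p1-p0)*i/n; tR=sl(i/n).as_matrix()
            s=np.round(R.T@(tp-p)*1e3,dp[0]); w=np.round(Ro.from_matrix(R.T@tR).as_rotvec(degrees=True),dp[1])
            p=p+R@s/1e3; R=R@Ro.from_rotvec(w,degrees=True).as_matrix(); out.append([*(s+0.).tolist(),*(w+0.).tolist(),op])
    print(str(out).replace(' ','')); print('end',p.round(4),'err mm',((p-p1)*1e3).round(1)); return p,R
def now():
    s=telemetry.observe(); return s['position'],s['tool_rot']
E
python3 - <<'E'
from h import *
e=rows(now(),[(ring_pose(0,.145,-.13),16)],dp=(0,1))
print(ring_pose(0,.145,-.13))
E
```

```text
[[-27.0,-29.0,1.0,-0.1,-3.7,-0.2,0],[-26.0,-29.0,3.0,-0.2,-3.8,-0.2,0],[-26.0,-29.0,5.0,-0.1,-3.7,-0.2,0],[-25.0,-29.0,6.0,-0.1,-3.8,-0.2,0],[-25.0,-30.0,8.0,-0.1,-3.7,-0.3,0],[-25.0,-29.0,9.0,-0.2,-3.8,-0.2,0],[-23.0,-30.0,11.0,-0.1,-3.7,-0.2,0],[-23.0,-30.0,13.0,-0.1,-3.8,-0.2,0],[-21.0,-29.0,13.0,-0.2,-3.7,-0.2,0],[-21.0,-30.0,15.0,-0.1,-3.8,-0.2,0],[-20.0,-30.0,17.0,-0.1,-3.7,-0.2,0],[-18.0,-30.0,17.0,-0.1,-3.8,-0.2,0],[-17.0,-31.0,19.0,-0.2,-3.7,-0.3,0],[-15.0,-30.0,19.0,-0.1,-3.8,-0.2,0],[-15.0,-30.0,21.0,-0.1,-3.7,-0.2,0],[-12.0,-31.0,21.0,-0.1,-3.8,-0.2,0]]
end [ 0.4334 -0.0234  0.2096] err mm [-0.1  0.  -0.4]
(array([ 0.43351833, -0.02342745,  0.21      ]), array([[-0.49111089,  0.18772419,  0.85062902],
       [ 0.09386209,  0.98222178, -0.16257391],
       [-0.8660254 ,  0.        , -0.5       ]]))
```

Request:
{"op": "apply_moves", "data": {
  "series": [
    [-27, -29, 1, 0, -3.7, -0.2, 0],
    [-26, -29, 3, -0.2, -3.8, -0.2, 0],
    [-26, -29, 5, -0.1, -3.7, -0.2, 0],
    [-25, -29, 6, -0.1, -3.8, -0.2, 0],
    [-25, -30, 8, -0.1, -3.7, -0.3, 0],
    [-25, -29, 9, -0.2, -3.8, -0.2, 0],
    [-23, -30, 11, -0.1, -3.7, -0.2, 0],
    [-23, -30, 13, -0.1, -3.8, -0.2, 0],
    [-21, -29, 13, -0.2, -3.7, -0.2, 0],
    [-21, -30, 15, -0.1, -3.8, -0.2, 0]
  ]
}}

```text
time_s: 1.35
position: [0.323, 0.1844, 0.2188]
tool_rot: [[-0.773, 0.211, 0.598], [0.172, 0.977, -0.123], [-0.611, 0.008, -0.792]]
ft_force: [-0.2, 0.8, 0.0]
grip_width: 0.0001
gripper_force: 0.0
```

Run:
```python
from h import *
print(telemetry.observe()['q'].round(1), now()[0])
rows(now(),[(ring_pose(0,.145,-.13),7)],dp=(0,1))
```

```text
[ 26.6  -2.6 118.1 -36.6  39.3 -27.4] [0.32295432 0.18444961 0.21876807]
[[-17.0,-26.0,14.0,-0.1,-3.2,-0.2,0],[-15.0,-25.0,15.0,-0.1,-3.2,-0.2,0],[-15.0,-26.0,16.0,-0.1,-3.2,-0.1,0],[-14.0,-26.0,16.0,-0.1,-3.2,-0.2,0],[-12.0,-26.0,17.0,-0.1,-3.2,-0.2,0],[-12.0,-26.0,18.0,-0.1,-3.2,-0.2,0],[-11.0,-26.0,19.0,-0.1,-3.2,-0.1,0]]
end [ 0.4342 -0.0231  0.2102] err mm [0.6 0.4 0.2]
```

Run:
```python
from h import *
s=telemetry.observe(); np.save('q_a.npy',np.r_[s['q'],s['position']])
rows(now(),[(ring_pose(0,.145,-.13,45),7)],dp=(0,1))
```

```text
[[-21.0,-26.0,13.0,-0.1,-1.1,-0.2,0],[-21.0,-25.0,13.0,-0.1,-1.0,-0.2,0],[-21.0,-26.0,14.0,0.0,-1.1,-0.2,0],[-20.0,-26.0,13.0,-0.1,-1.0,-0.1,0],[-20.0,-26.0,15.0,-0.1,-1.1,-0.2,0],[-19.0,-26.0,14.0,-0.1,-1.0,-0.2,0],[-20.0,-26.0,15.0,-0.1,-1.1,-0.2,0]]
end [ 0.454  -0.0273  0.2373] err mm [ 0.2 -0.   0.4]
```

Request:
{"op": "apply_moves", "data": {
  "series": [
    [-21, -26, 13, -0.1, -1.1, -0.2, 0],
    [-21, -25, 13, -0.1, -1, -0.2, 0],
    [-21, -26, 14, 0, -1.1, -0.2, 0],
    [-20, -26, 13, -0.1, -1, -0.1, 0],
    [-20, -26, 15, -0.1, -1.1, -0.2, 0],
    [-19, -26, 14, -0.1, -1, -0.2, 0],
    [-20, -26, 15, -0.1, -1.1, -0.2, 0],
    [0, 0, 0, 0, 0, 0, 0]
  ]
}}

```text
time_s: 2.35
position: [0.4525, -0.025, 0.2363]
tool_rot: [[-0.697, 0.191, 0.691], [0.137, 0.981, -0.134], [-0.704, 0.001, -0.71]]
ft_force: [-0.3, 0.1, -0.9]
grip_width: 0.0004
gripper_force: 0.0
```

```bash
cat > k.py <<'E'
from h import *
from scipy.optimize import least_squares
def fk(q,k):
    r0,h,L2,a3,L3,D=k; q=np.array(q); A=Ro.from_euler('z',q[0],degrees=True)
    B=A*Ro.from_euler('y',q[1],degrees=True); C=B*Ro.from_euler('y',q[2],degrees=True)
    W=A.apply([r0,0,h])+B.apply([0,0,L2])+C.apply([a3,0,L3])
    E=C*Ro.from_euler('z',q[3],degrees=True)*Ro.from_euler('y',q[4],degrees=True)
    return W+E.apply([0,0,D]),E
E
python3 - <<'E'
from k import *
s=telemetry.observe(); print(s['q'].round(2),s['position'].round(4))
a=np.load('q_a.npy'); dat=[([63.065,21.837,74.378,0,83.858],[.13852,.532,.23079],[0,0,-1])]
dat+=[(a[:5],a[6:],None),(s['q'][:5],s['position'],s['tool_rot'][:,2])]
for q,p,z in dat: print(fk(q,[0]*6)[1].apply([0,0,1]).round(3),z)
f=lambda k:np.concatenate([fk(q,k)[0]-p for q,p,z in dat])
o=least_squares(f,[0,.3,.4,0,.4,.3]); print(o.x.round(4),np.abs(o.fun).max()); np.save('k.npy',o.x)
k=o.x
for ang in(0,-12,-25):
  for pitch in (30,35,40,45):
    for past in (-.08,.018):
      p,R=ring_pose(ang,.14,past,pitch)
      g=lambda q:np.r_[fk(q,k)[0]-p,fk(q,k)[1].apply([0,0,1])-R[:,2]]
      best=min((least_squares(g,[-5,20,90,q4,40]) for q4 in(0,30,-30)),key=lambda o:o.cost)
      print(ang,pitch,past,best.x.round(1),round(best.cost,6))
E
```

```text
[ -23.34   -2.21  118.48   24.41   21.42 -121.65] [ 0.4525 -0.025   0.2363]
[-0.001 -0.001 -1.   ] [0, 0, -1]
[ 0.598 -0.123 -0.792] None
[ 0.691 -0.134 -0.71 ] [ 0.69108915 -0.13384032 -0.71026936]
[-0.2379 -2.5789  1.6085 -1.4298  0.0221  0.1027] 0.12854070835535922
0 30 -0.08 [ -2.2  -4.9 126.4  80.9  -7.6] 0.0
0 30 0.018 [ -3.7  -4.6 129.6  51.8  -7.8] 0.0
0 35 -0.08 [ -2.4  -4.  124.6 -56.1   8.3] 0.0
0 35 0.018 [ -3.8  -4.2 128.8  95.2  -5.8] 0.0
0 40 -0.08 [ -2.6  -3.  122.8 -31.2  12.2] 0.0
0 40 0.018 [ -3.9  -3.7 128.1 -42.3   7.9] 0.0
0 45 -0.08 [ -2.8  -2.  120.9 -19.4  17.3] 0.0
0 45 0.018 [ -3.9  -3.3 127.3 -23.7  12.2] 0.0
-12 30 -0.08 [  8.5  -4.1 125.7  94.8 -26.9] 0.0
-12 30 0.018 [  3.4  -4.  129.1 -95.7  22.6] 0.0
-12 35 -0.08 [  7.9  -3.1 123.9 -72.4  26.1] 0.0
-12 35 0.018 [  3.2  -3.6 128.3  98.2 -21.3] 0.0
-12 40 -0.08 [  7.3  28.8  56.2 -28.8  52.9] 0.0
-12 40 0.018 [  2.9  32.9  50.7 -24.9  52.1] 0.0
-12 45 -0.08 [  6.6  -1.2 120.2 -47.3  28.2] 0.0
-12 45 0.018 [  2.7  -2.8 126.8 -53.1  22.4] 0.0
-25 30 -0.08 [ 16.8  -2.2 124.  102.1 -44.8] 0.0
-25 30 0.018 [  9.5  33.8  50.3 -47.7  56.4] 0.0
-25 35 -0.08 [ 16.   -1.3 122.1 109.8 -43.2] 0.0
-25 35 0.018 [  9.2  33.4  51.1 -42.8  58.6] 0.0
-25 40 -0.08 [ 15.1  29.   58.  -41.7  63.4] 0.0
-25 40 0.018 [  8.9  33.1  51.8 -38.1  61. ] 0.0
-25 45 -0.08 [ 14.1   0.6 118.4 -53.7  42.2] 0.0
-25 45 0.018 [  8.5  -1.5 125.7 -58.6  35.4] 0.0
```

```bash
sed -i 's/r0,h,L2,a3,L3,D=k/r0,h,L2,a3,L3,D,l=k/; s/\[r0,0,h\]/[r0,l,h]/' k.py
cat > r.py <<'E'
from k import *
s=telemetry.observe()
a=np.load('q_a.npy'); dat=[([63.065,21.837,74.378,0,83.858],[.13852,.532,.23079]),(a[:5],a[6:]),(s['q'][:5],s['position'])]
f=lambda k:np.concatenate([np.concatenate([fk(q,k)[0]-p for q,p in dat]),1e-3*(k-[0,.3,.4,0,.4,.3,.1])])
o=least_squares(f,[0,.3,.4,0,.4,.3,.1]); print(o.x.round(4),np.abs(o.fun[:9]).max()); np.save('k.npy',o.x)
k=o.x
for ang in(0,-12,-25):
  for pitch in (25,30,35,40,45):
    for past in (-.08,.018):
      p,R=ring_pose(ang,.14,past,pitch)
      g=lambda q:np.r_[fk(q,k)[0]-p,.3*(fk(q,k)[1].apply([0,0,1])-R[:,2])]
      lo,hi=[-178,-50,12.7,-81,10.],[178,133,142,261,163]
      best=min((least_squares(g,[q1,20,90,q4,40],bounds=(lo,hi)) for q4 in(0,40,-40,180) for q1 in (-20,0)),key=lambda o:o.cost)
      print(ang,pitch,past,best.x.round(1),round((best.cost*2)**.5*1e3,2))
E
python3 r.py
```

```text
[5.000e-04 1.333e-01 5.356e-01 1.048e-01 3.510e-01 2.575e-01 1.175e-01] 1.7254090893203955e-05
0 25 -0.08 [-25.8  17.2 137.6 159.1  41. ] 0.0
0 25 0.018 [-21.5  28.6 126.5 165.1  40.7] 0.0
0 30 -0.08 [-24.9  12.3 132.9 152.5  27.1] 0.0
0 30 0.018 [-21.1  25.7 124.  162.2  30.6] 0.0
0 35 -0.08 [-24.    9.  128.2 136.3  15.7] 0.0
0 35 0.018 [-20.8  23.5 121.2 156.6  20.9] 0.0
0 40 -0.08 [-23.5   7.1 123.6  89.5  10. ] 1.69
0 40 0.018 [-20.4  21.8 118.3 142.6  12.1] 0.0
0 45 -0.08 [-22.3   6.3 118.7  37.6  13.3] 0.0
0 45 0.018 [-22.   20.8 116.1 100.8  10. ] 11.1
-12 25 -0.08 [  0.3  19.9 128.7 216.   37.4] 0.0
-12 25 0.018 [ -5.3  29.8 120.7 206.6  37.5] 0.0
-12 30 -0.08 [ -0.7  16.1 125.2 226.2  26.8] 0.0
-12 30 0.018 [ -5.8  27.3 118.6 212.   28.6] 0.0
-12 35 -0.08 [ -1.9  13.2 121.4 246.2  18.7] 0.0
-12 35 0.018 [ -6.3  25.3 116.2 222.1  20.3] 0.0
-12 40 -0.08 [ -3.   11.3 117.5 -79.2  15.3] 0.0
-12 40 0.018 [ -6.9  23.8 113.6 243.   13.7] 0.0
-12 45 -0.08 [ -4.2  10.3 113.4 -46.1  18.3] 0.0
-12 45 0.018 [ -7.4  22.8 110.8 -77.3  11.1] 0.0
-25 25 -0.08 [ 16.8  25.7 113.1 259.3  47.1] 0.0
-25 25 0.018 [  7.5  33.  109.  247.3  42.4] 0.0
-25 30 -0.08 [ 14.3  23.5 113.3 261.   41.7] 14.46
-25 30 0.018 [  6.6  31.1 107.5 255.8  37.1] 0.0
-25 35 -0.08 [ 13.5  20.5 108.2 -79.6  39.1] 0.0
-25 35 0.018 [  5.2  29.8 107.1 261.   32.6] 8.53
-25 40 -0.08 [ 11.6  18.8 105.3 -66.8  37.8] 0.0
-25 40 0.018 [  4.5  28.1 103.7 -79.6  30.3] 0.0
-25 45 -0.08 [  9.5  17.5 102.3 -53.9  38.5] 0.0
-25 45 0.018 [  3.4  27.1 101.6 -64.8  29.6] 0.0
```

```bash
cat >> k.py <<'E'
K=np.load('k.npy')
def ring_pose2(ang,zr,past,pitch=25,frac=.5,flip=True,side=0):
    p,_=ring_pose(ang,zr,0); ry=np.radians(YAW+ang); p=p+side*np.array([-np.sin(ry),np.cos(ry),0])
    R=R_tool(YAW+frac*ang,pitch)
    if flip: R=R@np.diag([-1,-1,1.])
    return p+past*R[:,2],R
def full(q): # needs c
    p,E=fk(q[:5],K); return p,(E*Ro.from_euler('z',q[5]+C6,degrees=True)).as_matrix()
_s=telemetry.observe(); 
_E=fk([63.065,21.837,74.378,0,83.858],K)[1].inv()*Ro.from_matrix([[-.967708,.252074,-.000568],[.252075,.967707,-.00115],[.00026,-.00125,-1]])
C6=_E.as_rotvec(degrees=True)[2]+12.335
LO,HI=np.array([-178,-50,12.7,-81,10.,-165]),np.array([178,133,142,261,163,165.])
def ik(p,R,q0):
    g=lambda q:np.r_[full(q)[0]-p,.3*(full(q)[1]-R).ravel()]
    o=least_squares(g,np.clip(q0,LO+.1,HI-.1),bounds=(LO,HI)); return o.x,(2*o.cost)**.5*1e3
E
python3 - <<'E'
from k import *
p,R=full(_s['q']); print(C6,p-_s['position'],np.abs(R-_s['tool_rot']).max())
for pitch in(20,25,30):
 for fr in (.4,.7):
  for flip,q6 in((1,-80),(0,98)):
   q=np.array([-22,28,126,165,40,q6])
   for ang,past in((0,-.1),(0,.018),(-12,.018),(-26,.018),(-25,-.1)):
     q,e=ik(*ring_pose2(ang,.15,past,pitch,fr,flip),q); print(pitch,fr,flip,ang,past,q.round(1),round(e,2))
E
```

```text
Traceback (most recent call last):
NameError: name '_s' is not defined
```

```bash
sed -i 's/_s=telemetry.observe(); $//' k.py
python3 - <<'E'
from k import *
_s=telemetry.observe()
p,R=full(_s['q']); print(C6,p-_s['position'],np.abs(R-_s['tool_rot']).max())
for pitch in(20,25,30):
 for fr in (.4,.7):
  for flip,q6 in((1,-80),(0,98)):
   q=np.array([-22,28,126,165,40,q6])
   for ang,past in((0,-.1),(0,.018),(-12,.018),(-26,.018),(-25,-.1)):
     q,e=ik(*ring_pose2(ang,.15,past,pitch,fr,flip),q); print(pitch,fr,flip,ang,past,q.round(1),round(e,2))
E
```

```text
90.0003096891879 [-1.37363319e-05  6.55080073e-06  4.34907578e-06] 5.305077377809608e-06
20 0.4 1 0 -0.1 [-27.1  17.8 142.  160.2  50.4 -82.9] 7.15
20 0.4 1 0 0.018 [-21.7  30.1 128.3 166.3  48.8 -84.7] 0.0
20 0.4 1 -12 0.018 [ -9.7  30.6 124.5 187.9  45.3 -93.5] 0.0
20 0.4 1 -26 0.018 [   1.8   32.3  116.5  213.2   42.1 -107.6] 0.0
20 0.4 1 -25 -0.1 [   9.5   22.5  127.2  222.    45.2 -111.1] 0.0
20 0.4 0 0 -0.1 [-27.1  17.8 142.  160.2  50.4  97.1] 7.15
20 0.4 0 0 0.018 [-21.7  30.1 128.3 166.3  48.8  95.3] 0.0
20 0.4 0 -12 0.018 [ -9.7  30.6 124.5 187.9  45.3  86.5] 0.0
20 0.4 0 -26 0.018 [  1.8  32.3 116.5 213.2  42.1  72.4] 0.0
20 0.4 0 -25 -0.1 [  9.5  22.5 127.2 222.   45.2  68.9] 0.0
20 0.7 1 0 -0.1 [-27.1  17.8 142.  160.2  50.4 -82.9] 7.15
20 0.7 1 0 0.018 [-21.7  30.1 128.3 166.3  48.8 -84.7] 0.0
20 0.7 1 -12 0.018 [ -7.2  30.8 123.4 196.   44.9 -97.4] 0.0
20 0.7 1 -26 0.018 [   5.8   33.1  113.   230.    44.4 -117. ] 0.0
20 0.7 1 -25 -0.1 [  16.    24.3  121.4  241.    48.6 -121.6] 0.0
20 0.7 0 0 -0.1 [-27.1  17.8 142.  160.2  50.4  97.1] 7.15
20 0.7 0 0 0.018 [-21.7  30.
[... 1966 characters left out ...]
227.3  26.2  57.3] 0.0
30 0.4 0 -25 -0.1 [  7.1  14.7 120.4 245.   26.6  42.4] 0.0
30 0.7 1 0 -0.1 [-26.    6.9 133.2 144.6  23.1 -64.5] 0.0
30 0.7 1 0 0.018 [-21.1  24.1 123.4 161.   28.4 -78.3] 0.0
30 0.7 1 -12 0.018 [  -7.8   25.5  119.1  203.    25.9 -105.1] 0.0
30 0.7 1 -26 0.018 [   4.4   28.9  109.6  246.2   31.4 -134.4] 0.0
30 0.7 1 -25 -0.1 [  12.8   17.4  116.   261.    35.1 -145.6] 2.29
30 0.7 0 0 -0.1 [-26.    6.9 133.2 144.6  23.1 115.5] 0.0
30 0.7 0 0 0.018 [-21.1  24.1 123.4 161.   28.4 101.7] 0.0
30 0.7 0 -12 0.018 [ -7.8  25.5 119.1 203.   25.9  74.9] 0.0
30 0.7 0 -26 0.018 [  4.4  28.9 109.6 246.2  31.4  45.6] 0.0
30 0.7 0 -25 -0.1 [ 12.8  17.4 116.  261.   35.1  34.4] 2.29
```

```bash
cat >> k.py <<'E'
def jrows(qs,start=None,op=0):
    start=start or now(); p,R=np.array(start[0]),np.array(start[1]); out=[]
    for q in qs:
        tp,tR=full(q); s=np.round(R.T@(tp-p)*1e3,0); w=np.round(Ro.from_matrix(R.T@tR).as_rotvec(degrees=True),1)
        p=p+R@s/1e3; R=R@Ro.from_rotvec(w,degrees=True).as_matrix(); out.append([*[int(x) for x in s],*(w+0.).tolist(),op])
    print(str(out).replace(' ','')); return p,R
E
python3 - <<'E'
from k import *
q0=telemetry.observe()['q']; p,R=ring_pose2(0,.141,-.085)
q1,e=ik(p,R,np.array([-25,15,135,157,37,-78])); print(q1.round(1),e,p)
n=24; qs=[q0+(q1-q0)*i/n for i in range(1,n+1)]
P=np.array([full(q)[0] for q in qs]); print(P[::3].round(3).tolist())
jrows(qs)
E
```

```text
[-26.1  16.3 138.  158.4  40.5 -79.9] 1.4069911744297815e-07 [ 0.4684335  -0.03010051  0.17692255]
[[0.451, -0.015, 0.226], [0.45, 0.015, 0.203], [0.453, 0.04, 0.191], [0.459, 0.057, 0.187], [0.468, 0.061, 0.188], [0.476, 0.052, 0.19], [0.48, 0.03, 0.189], [0.477, -0.003, 0.184]]
[[9,10,5,-2.3,1.2,7.3,0],[10,8,5,-2.1,1.1,7.3,0],[9,8,5,-2.0,1.2,7.3,0],[8,6,4,-2.0,1.2,7.4,0],[8,5,5,-1.8,1.1,7.4,0],[8,5,4,-1.8,1.0,7.4,0],[6,3,3,-1.7,1.0,7.4,0],[6,3,4,-1.6,0.8,7.5,0],[4,3,3,-1.6,0.8,7.4,0],[3,2,3,-1.6,0.6,7.5,0],[2,2,3,-1.6,0.6,7.4,0],[1,2,2,-1.7,0.4,7.5,0],[0,2,2,-1.6,0.3,7.4,0],[-1,3,2,-1.8,0.2,7.3,0],[-2,3,1,-1.8,0.1,7.3,0],[-3,4,1,-2.0,0.0,7.3,0],[-4,5,1,-2.0,0.0,7.2,0],[-5,6,0,-2.3,-0.2,7.1,0],[-6,7,0,-2.3,-0.2,7.1,0],[-5,8,0,-2.6,-0.2,6.9,0],[-6,10,-1,-2.7,-0.3,6.9,0],[-7,11,-1,-2.9,-0.2,6.7,0],[-6,12,-1,-3.1,-0.2,6.6,0],[-6,14,-1,-3.2,-0.2,6.5,0]]
```

Request:
{"op": "apply_moves", "data": {
  "series": [
    [9, 10, 5, -2.3, 1.2, 7.3, 0],
    [10, 8, 5, -2.1, 1.1, 7.3, 0],
    [9, 8, 5, -2.0, 1.2, 7.3, 0],
    [8, 6, 4, -2.0, 1.2, 7.4, 0],
    [8, 5, 5, -1.8, 1.1, 7.4, 0],
    [8, 5, 4, -1.8, 1.0, 7.4, 0],
    [6, 3, 3, -1.7, 1.0, 7.4, 0],
    [6, 3, 4, -1.6, 0.8, 7.5, 0],
    [4, 3, 3, -1.6, 0.8, 7.4, 0],
    [3, 2, 3, -1.6, 0.6, 7.5, 0],
    [2, 2, 3, -1.6, 0.6, 7.4, 0],
    [1, 2, 2, -1.7, 0.4, 7.5, 0]
  ]
}}

```text
time_s: 3.85
position: [0.4632, 0.0639, 0.1875]
tool_rot: [[-0.077, 0.633, 0.771], [0.966, -0.144, 0.215], [0.247, 0.761, -0.6]]
ft_force: [-0.6, 0.0, -0.4]
grip_width: -0.0002
gripper_force: 0.0
```

Run:
```python
from k import *
q0=telemetry.observe()['q']; p,R=ring_pose2(0,.141,-.085); print(q0.round(1))
q1,e=ik(p,R,np.array([-25,15,135,157,37,-78]))
n=12; qs=[q0+(q1-q0)*i/n for i in range(1,n+1)]
jrows(qs)
```

```text
[ -24.5    6.8  128.4   91.3   31.  -100.3]
[[0,2,1,-1.7,0.3,7.4,0],[-1,3,2,-1.8,0.2,7.3,0],[-3,4,2,-1.8,0.1,7.3,0],[-3,4,1,-2.0,0.0,7.3,0],[-4,5,1,-2.1,-0.1,7.2,0],[-5,6,0,-2.2,-0.2,7.1,0],[-6,8,0,-2.4,-0.2,7.0,0],[-6,8,0,-2.5,-0.2,6.9,0],[-6,10,-1,-2.8,-0.3,6.9,0],[-6,11,0,-2.9,-0.2,6.7,0],[-6,13,-1,-3.1,-0.2,6.6,0],[-6,14,-1,-3.3,-0.2,6.4,0]]
```

Following the joint path exactly.

Request:
{"op": "apply_moves", "data": {
  "series": [
    [0, 2, 1, -1.7, 0.3, 7.4, 0],
    [-1, 3, 2, -1.8, 0.2, 7.3, 0],
    [-3, 4, 2, -1.8, 0.1, 7.3, 0],
    [-3, 4, 1, -2.0, 0, 7.3, 0],
    [-4, 5, 1, -2.1, -0.1, 7.2, 0],
    [-5, 6, 0, -2.2, -0.2, 7.1, 0],
    [-6, 8, 0, -2.4, -0.2, 7.0, 0],
    [-6, 8, 0, -2.5, -0.2, 6.9, 0],
    [-6, 10, -1, -2.8, -0.3, 6.9, 0],
    [-6, 11, 0, -2.9, -0.2, 6.7, 0],
    [-6, 13, -1, -3.1, -0.2, 6.6, 0],
    [-6, 14, -1, -3.3, -0.2, 6.4, 0]
  ]
}}

```text
time_s: 5.35
position: [0.4693, -0.0309, 0.1775]
tool_rot: [[0.414, -0.188, 0.891], [-0.079, -0.982, -0.171], [0.907, 0.0, -0.422]]
ft_force: [-0.1, -0.2, -0.4]
grip_width: 0.0001
gripper_force: 0.0
```

Run:
```python
from k import *
q0=telemetry.observe()['q']; print(q0.round(1))
T=cam('top');S=cam('scene'); a=cv2.resize(T['frame'][150:330,230:430],None,fx=2,fy=2.33); b=cv2.resize(S['frame'][150:330,130:330],None,fx=2,fy=2.33)
cv2.imwrite('pics/c3.png',np.hstack([a,b])[:,:,::-1])
rows(now(),[(ring_pose2(0,.141,-.085),1),(ring_pose2(0,.141,-.03),3)],dp=(0,1))
```

```text
[-26.2  16.  137.9 158.2  40.3 -79.7]
[[-1.0,0.0,-1.0,0.0,0.0,0.2,0],[0.0,0.0,18.0,0.0,0.0,0.0,0],[0.0,0.0,19.0,0.0,0.0,0.0,0],[0.0,0.0,18.0,0.0,0.0,0.0,0]]
end [ 0.5169 -0.0398  0.1535] err mm [-0.5 -0.4 -0.2]
```

View pics/c3.png

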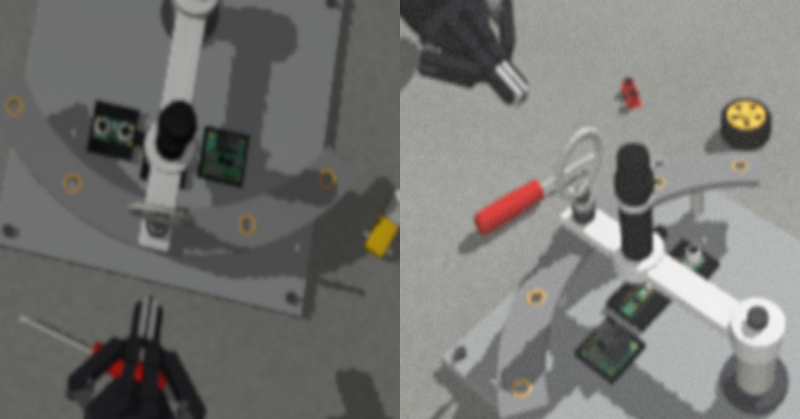

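The picture shows the shut fingers at (148,300), pointing along the arm at the ring centre (160,213). The path is clear, so I insert.

Request:
{"op": "apply_moves", "data": {
  "series": [
    [-1, 0, -1, 0, 0, 0.2, 0],
    [0, 0, 18, 0, 0, 0, 0],
    [0, 0, 19, 0, 0, 0, 0],
    [0, 0, 18, 0, 0, 0, 0],
    [0, 0, 12, 0, 0, 0, 0],
    [0, 0, 12, 0, 0, 0, 0],
    [0, 0, 12, 0, 0, 0, 0],
    [0, 0, 12, 0, 0, 0, 0],
    [0, 0, 0, 0, 0, 0, 0]
  ]
}}

```text
time_s: 6.58
position: [0.5607, -0.0493, 0.1335]
tool_rot: [[0.414, -0.188, 0.891], [-0.078, -0.982, -0.171], [0.907, 0.001, -0.421]]
ft_force: [0.3, 0.0, -0.9]
grip_width: 0.0004
gripper_force: 0.0
```

Run:
```python
from k import *
s=telemetry.observe(); print(s['ft_force'],s['q'].round(1)); print(now()[0]-ring_pose2(0,.141,.018)[0])
T=cam('top');S=cam('scene'); a=cv2.resize(T['frame'][190:290,260:360],None,fx=4,fy=4,interpolation=2); b=cv2.resize(S['frame'][180:280,180:280],None,fx=4,fy=4,interpolation=2)
cv2.imwrite('pics/c4.png',np.hstack([a,b])[:,:,::-1])
```

```text
[ 0.2923596   0.04764519 -0.92733985] [-21.7  28.2 126.6 164.9  40.6 -83.1]
[ 0.00056328 -0.0017118   0.00012368]
```

View pics/c4.png

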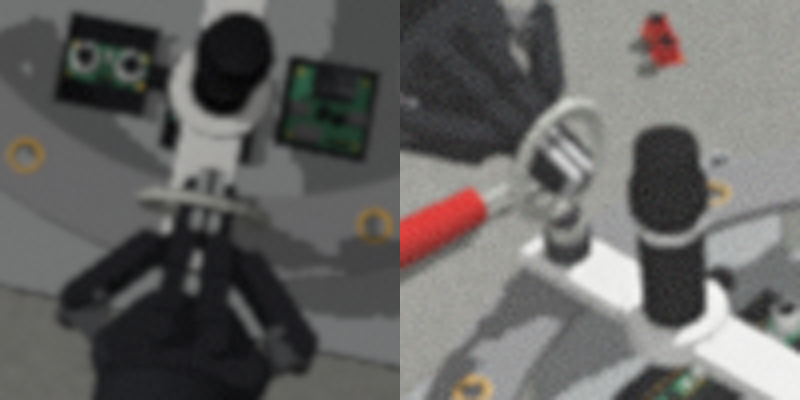

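Both views show the fingertips through the ring: (205,185) in the top view and (570,160) in the scene view, free of contact. Next I lift.

Request:
{"op": "apply_moves", "data": {
  "series": [
    [1.8, -1.5, -0.8, 0, 0, 0, 0],
    [2.7, 0, -1.3, 0, 0, 0, 0],
    [1.8, 0, -0.8, 0, 0, 0, 0],
    [0, 0, 0, 0, 0, 0, 0]
  ]
}}

```text
time_s: 7.18
position: [0.5604, -0.0477, 0.1411]
tool_rot: [[0.413, -0.188, 0.891], [-0.078, -0.982, -0.172], [0.907, 0.002, -0.421]]
ft_force: [0.2, 0.0, 0.5]
grip_width: 0.0003
gripper_force: 0.0
```

Request:
{"op": "apply_moves", "data": {
  "series": [
    [1.8, 0, -0.8, 0, 0, 0, 0],
    [1.8, 0, -0.8, 0, 0, 0, 0],
    [0, 0, 0, 0, 0, 0, 0]
  ]
}}

```text
time_s: 7.55
position: [0.5604, -0.0477, 0.1446]
tool_rot: [[0.414, -0.188, 0.89], [-0.078, -0.982, -0.171], [0.907, 0.002, -0.422]]
ft_force: [-0.3, -0.2, -1.9]
grip_width: 0.0
gripper_force: 0.6
```

Request:
{"op": "apply_moves", "data": {
  "series": [
    [1.8, 0, -0.8, 0, 0, 0, 0],
    [1.8, 0, -0.8, 0, 0, 0, 0],
    [0, 0, 0, 0, 0, 0, 0]
  ]
}}

```text
time_s: 7.92
position: [0.5604, -0.0477, 0.1485]
tool_rot: [[0.414, -0.188, 0.89], [-0.078, -0.982, -0.171], [0.907, 0.001, -0.422]]
ft_force: [0.1, -0.2, -5.0]
grip_width: -0.0003
gripper_force: 2.1
```

Request:
{"op": "apply_moves", "data": {
  "series": [
    [1.8, 0, -0.8, 0, 0, 0, 0],
    [1.8, 0, -0.8, 0, 0, 0, 0],
    [1.8, 0, -0.8, 0, 0, 0, 0],
    [1.8, 0, -0.8, 0, 0, 0, 0],
    [1.8, 0, -0.8, 0, 0, 0, 0],
    [0, 0, 0, 0, 0, 0, 0],
    [0, 0, 0, 0, 0, 0, 0]
  ]
}}

```text
time_s: 8.8
position: [0.5606, -0.0477, 0.1583]
tool_rot: [[0.414, -0.188, 0.891], [-0.078, -0.982, -0.171], [0.907, 0.001, -0.421]]
ft_force: [-2.8, 0.1, -5.3]
grip_width: -0.0002
gripper_force: 3.2
```

Run:
```python
from k import *
T0=dict(np.load('d_scene.npz')); S=cam('scene')
f=[telemetry.observe()['ft_force'].round(1)]; print(f)
# ring top height from both scene pictures: top bright row in ring columns
for D in (T0,S):
    P=pts(D); m=(D['z_map']>0)&(abs(P[...,0]-.544)<.03)&(abs(P[...,1]+.0445)<.04)&(P[...,2]>.1)
    print(m.sum(), np.sort(P[...,2][m])[-8:].round(4))
a=[cv2.resize(D['frame'][180:280,180:280],None,fx=4,fy=4,interpolation=2) for D in (T0,S)]
cv2.imwrite('pics/c5.png',np.hstack(a)[:,:,::-1])
```

```text
[array([-3.4, -0.5, -6.2])]
327 [0.1744 0.1746 0.1746 0.1748 0.1749 0.1752 0.1755 0.1769]
835 [0.1961 0.1962 0.1963 0.1966 0.1968 0.1988 0.2007 0.2019]
```

View pics/c5.png

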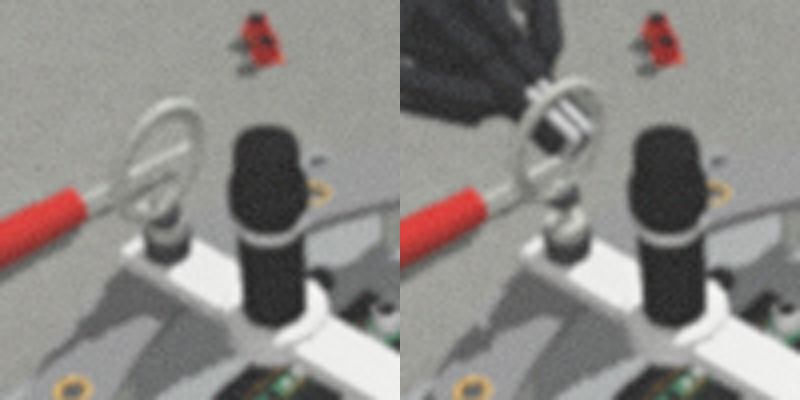

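The ring has risen about 12 mm: its top went from row ~97 to ~77, with the fingertips inside it. Next I swing along the arc.

Run:
```python
from k import *
p,R=now(); p0,R0=ring_pose2(0,.1659,.018); print(p-p0)
w=[(ring_pose2(a,.1659,.018),1) for a in -25*np.arange(1,25)/24]
rows(now(),w,dp=(1,1))
```

```text
[ 4.44534384e-04 -8.53217168e-05  8.15837971e-06]
[[-0.2,-3.9,-0.4,-0.4,-0.1,0.3,0],[0.1,-4.0,0.1,-0.5,0.0,0.2,0],[0.0,-3.9,0.1,-0.4,0.0,0.2,0],[0.1,-4.0,0.1,-0.5,0.0,0.2,0],[0.0,-3.9,0.2,-0.5,0.0,0.3,0],[0.1,-3.9,0.2,-0.5,0.0,0.2,0],[0.1,-4.0,0.2,-0.4,0.0,0.2,0],[0.2,-3.9,0.3,-0.5,0.0,0.2,0],[0.1,-3.9,0.3,-0.5,0.0,0.2,0],[0.2,-4.0,0.3,-0.4,0.0,0.3,0],[0.1,-3.9,0.4,-0.5,0.0,0.2,0],[0.2,-3.9,0.4,-0.5,0.0,0.2,0],[0.2,-3.9,0.4,-0.5,0.0,0.2,0],[0.3,-3.9,0.5,-0.4,0.0,0.2,0],[0.2,-3.9,0.5,-0.5,0.0,0.3,0],[0.2,-3.9,0.6,-0.5,0.0,0.2,0],[0.3,-3.9,0.5,-0.5,0.0,0.2,0],[0.3,-3.9,0.6,-0.4,0.0,0.2,0],[0.3,-3.9,0.7,-0.5,0.0,0.2,0],[0.3,-3.9,0.6,-0.5,0.0,0.3,0],[0.3,-3.8,0.7,-0.4,0.0,0.2,0],[0.4,-3.9,0.8,-0.5,0.0,0.2,0],[0.3,-3.8,0.7,-0.5,0.0,0.2,0],[0.4,-3.9,0.8,-0.5,0.0,0.2,0]]
end [0.5976 0.0384 0.1583] err mm [-0.  0.  0.]
```

Request:
{"op": "apply_moves", "data": {
  "series": [
    [0, -3.9, 0, -0.4, 0, 0.3, 0],
    [0.1, -4, 0.1, -0.5, 0, 0.2, 0],
    [0, -3.9, 0.1, -0.4, 0, 0.2, 0],
    [0.1, -4, 0.1, -0.5, 0, 0.2, 0],
    [0, -3.9, 0.2, -0.5, 0, 0.3, 0],
    [0.1, -3.9, 0.2, -0.5, 0, 0.2, 0],
    [0.1, -4, 0.2, -0.4, 0, 0.2, 0],
    [0.2, -3.9, 0.3, -0.5, 0, 0.2, 0],
    [0.1, -3.9, 0.3, -0.5, 0, 0.2, 0],
    [0.2, -4, 0.3, -0.4, 0, 0.3, 0],
    [0.1, -3.9, 0.4, -0.5, 0, 0.2, 0],
    [0.2, -3.9, 0.4, -0.5, 0, 0.2, 0]
  ]
}}

```text
time_s: 10.35
position: [0.5742, -0.0024, 0.158]
tool_rot: [[0.404, -0.294, 0.866], [-0.124, -0.956, -0.267], [0.906, -0.0, -0.422]]
ft_force: [-3.9, 0.7, -5.5]
grip_width: -0.0002
gripper_force: 3.4
```

Run:
```python
from k import *
S=cam('top'); print(telemetry.observe()['ft_force'].round(1),telemetry.observe()['q'].round(1))
P=pts(S); z=P[...,2]; m=(abs(z-.192)<.004)&(np.hypot(P[...,0]-PIV[0],P[...,1]-PIV[1])<.18)&(S['frame'].max(2)<60)
c=P[m].mean(0); print('mic',m.sum(),c.round(4),'ang',np.degrees(np.arctan2(-(c[1]-PIV[1]),-(c[0]-PIV[0])))) 
rows(now(),[(ring_pose2(a,.1659,.018),1) for a in -12.5-12.5*np.arange(1,13)/12])
```

```text
[-4.1  2.  -5.4] [ -8.5  25.3 121.1 194.9  32.  -99. ]
mic 178 [ 0.6246 -0.0274  0.1908] ang -22.930878685520735
[[0.4,-3.3,0.2,-0.5,0.0,0.2,0],[0.2,-3.9,0.4,-0.4,0.0,0.2,0],[0.2,-3.9,0.5,-0.5,0.0,0.2,0],[0.3,-3.9,0.6,-0.5,0.0,0.3,0],[0.3,-3.9,0.6,-0.4,0.0,0.2,0],[0.2,-3.9,0.6,-0.5,0.0,0.2,0],[0.3,-3.9,0.6,-0.5,0.0,0.2,0],[0.3,-3.9,0.7,-0.5,0.0,0.2,0],[0.4,-3.8,0.7,-0.4,0.0,0.3,0],[0.3,-3.9,0.7,-0.5,0.0,0.2,0],[0.4,-3.8,0.8,-0.5,0.0,0.2,0],[0.3,-3.9,0.8,-0.5,0.0,0.2,0]]
end [0.5976 0.0384 0.1582] err mm [ 0.   0.  -0.1]
```

The microscope has turned by about 12°, so the arm follows. I continue.

Request:
{"op": "apply_moves", "data": {
  "series": [
    [0.4, -3.3, 0.2, -0.5, 0, 0.2, 0],
    [0.2, -3.9, 0.4, -0.4, 0, 0.2, 0],
    [0.2, -3.9, 0.5, -0.5, 0, 0.2, 0],
    [0.3, -3.9, 0.6, -0.5, 0, 0.3, 0],
    [0.3, -3.9, 0.6, -0.4, 0, 0.2, 0],
    [0.2, -3.9, 0.6, -0.5, 0, 0.2, 0],
    [0.3, -3.9, 0.6, -0.5, 0, 0.2, 0],
    [0.3, -3.9, 0.7, -0.5, 0, 0.2, 0],
    [0.4, -3.8, 0.7, -0.4, 0, 0.3, 0],
    [0.3, -3.9, 0.7, -0.5, 0, 0.2, 0],
    [0.4, -3.8, 0.8, -0.5, 0, 0.2, 0],
    [0.3, -3.9, 0.8, -0.5, 0, 0.2, 0]
  ]
}}

```text
time_s: 11.9
position: [0.5971, 0.0382, 0.1579]
tool_rot: [[0.389, -0.396, 0.832], [-0.167, -0.918, -0.359], [0.906, 0.001, -0.423]]
ft_force: [-5.3, 3.2, -5.9]
grip_width: -0.0003
gripper_force: 4.1
```

```bash
cat > mic.py <<'E'
from k import *
def ang(S):
    P=pts(S); z=P[...,2]; m=(abs(z-.192)<.004)&(np.hypot(P[...,0]-PIV[0],P[...,1]-PIV[1])<.18)&(S['frame'].max(2)<60)
    c=P[m].mean(0); return c.round(4),np.degrees(np.arctan2(-(c[1]-PIV[1]),-(c[0]-PIV[0])))
if __name__=='__main__':
    print(ang(dict(np.load('d_top.npz'))),ang(cam('top'))); print(telemetry.observe()['ft_force'].round(1),telemetry.observe()['q'].round(1))
    print((now()[0]-ring_pose2(-25,.1659,.018)[0])*1e3)
E
python3 mic.py
```

```text
(array([ 0.6153, -0.0587,  0.1906]), np.float64(-10.612855721963832)) (array([6.417e-01, 4.000e-04, 1.908e-01]), np.float64(-35.22372945681022))
[-6.4  4.6 -6.1] [   2.    27.7  113.8  225.8   32.8 -119.5]
[-0.20275236  0.09751853 -0.35866255]
```

Request:
{"op": "apply_moves", "data": {
  "series": [
    [0, -1.2, 0, 0, 0, 0, 0],
    [-2.3, 0, 1.1, 0, 0, 0, 0],
    [-2.3, 0, 1.1, 0, 0, 0, 0],
    [-2.3, 0, 1.1, 0, 0, 0, 0],
    [-2.3, 0, 1.1, 0, 0, 0, 0],
    [-2.3, 0, 1.1, 0, 0, 0, 0],
    [-2.3, 0, 1.1, 0, 0, 0, 0],
    [-2.3, 0, 1.1, 0, 0, 0, 0],
    [-1.8, 0, 0.8, 0, 0, 0, 0],
    [0, 0, 0, 0, 0, 0, 0],
    [0, 0, 0, 0, 0, 0, 0]
  ]
}}

```text
time_s: 13.32
position: [0.5987, 0.0387, 0.1391]
tool_rot: [[0.386, -0.396, 0.833], [-0.166, -0.918, -0.36], [0.907, 0.0, -0.421]]
ft_force: [-1.0, 0.7, -0.1]
grip_width: 0.0
gripper_force: 0.0
```

```bash
python3 mic.py
python3 - <<'E'
from k import *
T0=dict(np.load('d_scene.npz')); S=cam('scene');np.savez('d_s2',**S)
a=cv2.resize(S['frame'][170:270,200:300],None,fx=4,fy=4,interpolation=2); b=cv2.resize(cam('top')['frame'][180:280,220:320],None,fx=4,fy=4,interpolation=2)
cv2.imwrite('pics/c6.png',np.hstack([a,b])[:,:,::-1])
E
```

```text
(array([ 0.6153, -0.0587,  0.1906]), np.float64(-10.612855721963832)) (array([0.6413, 0.0011, 0.1906]), np.float64(-35.394081433753655))
[-0.1 -0.2 -0.6] [   2.1   30.3  114.6  222.3   35.4 -115.2]
[  0.96730834   0.31818918 -19.20808342]
```

View pics/c6.png

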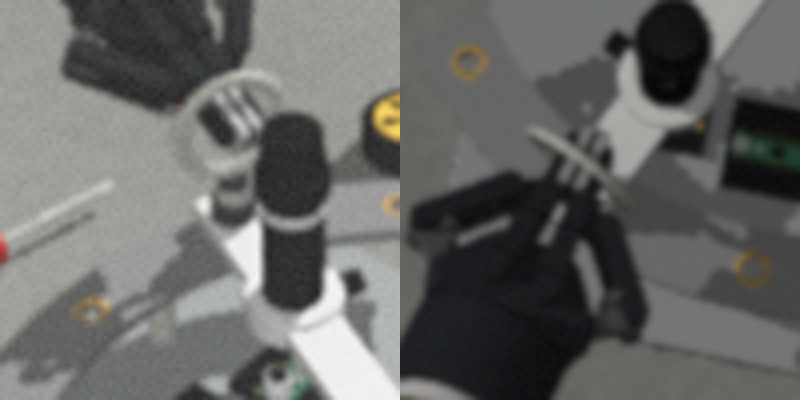

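The ring is back low on its housing with the fingers free inside it. I withdraw straight back.

Request:
{"op": "apply_moves", "data": {
  "series": [
    [0, 0, -8, 0, 0, 0, 0],
    [0, 0, -12, 0, 0, 0, 0],
    [0, 0, -14, 0, 0, 0, 0],
    [0, 0, -14, 0, 0, 0, 0],
    [0, 0, -14, 0, 0, 0, 0],
    [0, 0, -14, 0, 0, 0, 0],
    [0, 0, -14, 0, 0, 0, 0],
    [0, 0, 0, 0, 0, 0, 0]
  ]
}}

```text
time_s: 14.48
position: [0.5229, 0.0717, 0.1773]
tool_rot: [[0.386, -0.395, 0.833], [-0.166, -0.919, -0.359], [0.907, 0.0, -0.421]]
ft_force: [0.7, 0.3, 0.5]
grip_width: -0.0002
gripper_force: 0.0
```

```bash
python3 mic.py
python3 - <<'E'
from k import *
T0=dict(np.load('d_scene.npz')); S=cam('scene'); B0=dict(np.load('d_top.npz')); B=cam('top')
for D,c in((T0,ring_pose2(0,.14,0)[0]),(S,ring_pose2(-25,.14,0)[0]),(B0,ring_pose2(0,.14,0)[0]),(B,ring_pose2(-25,.14,0)[0])):
    P=pts(D); m=(D['z_map']>0)&(np.hypot(P[...,0]-c[0],P[...,1]-c[1])<.035)&(P[...,2]>.1)
    print(m.sum(), np.sort(P[...,2][m])[-8:].round(4))
for u,v in((287,206),(195,157),(185,295),(184,220),(342,217),(295,309),(420,250)):
    print((u,v),np.abs(B['frame'][v-8:v+8,u-8:u+8].astype(int)-B0['frame'][v-8:v+8,u-8:u+8]).mean().round(1),end=' ')
a=cv2.resize(S['frame'][170:290,160:310],None,fx=2.66,fy=3.3,interpolation=2); b=cv2.resize(B['frame'][130:330,170:440],(400,396))
cv2.imwrite('pics/c7.png',np.hstack([a[:396,:400],cv2.resize(b,(400,396))])[:,:,::-1]) if a.shape[1]>=400 else cv2.imwrite('pics/c7.png',np.hstack([a[:396],b])[:,:,::-1])
E
```

```text
(array([ 0.6153, -0.0587,  0.1906]), np.float64(-10.612855721963832)) (array([0.642 , 0.0011, 0.1907]), np.float64(-35.52953727255487))
[-0.5  0.3  0.2] [   8.3   22.   121.1  232.4   36.9 -121.6]
[-74.1568138   33.06147189  18.82659272]
323 [0.1744 0.1746 0.1746 0.1748 0.1749 0.1752 0.1755 0.1769]
297 [0.1746 0.1747 0.1747 0.1752 0.1752 0.176  0.176  0.1769]
236 [0.1739 0.1741 0.1746 0.1747 0.175  0.1754 0.1755 0.1762]
220 [0.1742 0.1743 0.1743 0.1746 0.1748 0.1751 0.1751 0.1762]
(287, 206) 59.5 (195, 157) 3.9 (185, 295) 3.5 (184, 220) 5.0 (342, 217) 3.9 (295, 309) 3.9 (420, 250) 4.8
```

View pics/c7.png

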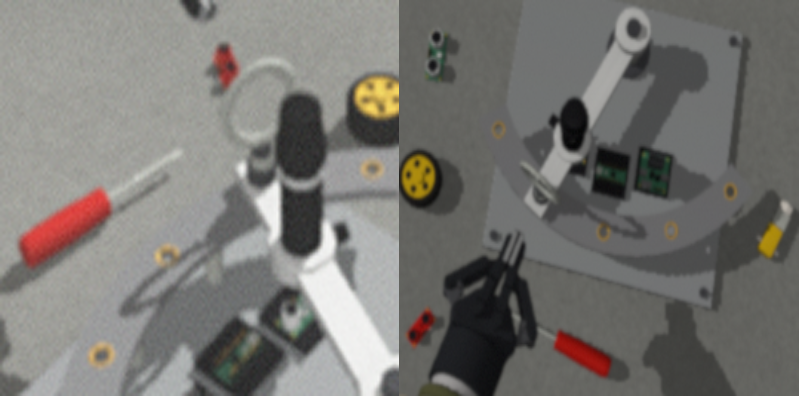

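The picture shows the ring at its starting height (tops agree within 1 mm). The arm stands at −24.9° over the sensor board, the gripper is clear at (515,240), and nothing else has moved.

```bash
python3 -c "
from rig import env
print(env.close_job())"
```

```text
the job is handed in; nothing more can be done
None
```

The job is handed in, and `close_job` returned no verdict: I hooked the ring, swung the arm to the sensor board's hole and released it, and in the last images the pin sits at its starting (home) height, the microscope stands over the sensor board (arm turned −24.9°), and everything else I could check is in place.

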